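Slide the mug under the coffee machine and start it

ROBOT

A 7-joint arm with a two-finger parallel gripper is mounted at the origin on a cart in front of the work surface, level with it; the furniture and walls round the work are solid. World frame = base frame: x ahead of the robot, y to its left, z up, the work surface at z = 0. Lengths are in m, angles in rad, forces in N, time in s.
With the tool pointing down it reaches from about 0.425 to 0.825 m from the base axis. Payload 3.6 kg.
Tool frame: the origin (TCP) lies at the very end of the fingers, on their centre line; the grasp point (between the pads) lies 19 mm behind it; z points along the fingers, y is the line along which they close (so a half turn about z gives the same grasp; the last joint's range is limited). The gripper opens to 85 mm and grips with 20 to 120 N. Pads are 22 mm wide; open, the fingers measure 114 mm over their backs; the gripper's body (76 mm by 85 mm) begins 54 mm behind the grasp point. The pads swing forward as they close: fully open they stand 13 mm farther back than shut.
Start: joints at [-0.026, 0.615, -0.013, 1.423, 0.008, 1.103, -0.04], TCP at [0.65, 0, 0.231] pointing down, gripper open.
Joint ranges: [-3.12, 3.12], [-0.3, 2.06], [-1.34, 1.32], [0.26, 2.42], [-1.36, 4.5], [0.01, 1.98], [-2.84, 2.84]. Speed limits (rad/s): [2.79, 2.79, 3.14, 3.14, 3.14, 3.14, 3.14].

INTERFACE

Orientations are given as a unit quaternion [x, y, z, w].
In Python, from station import arm, imaging, finish_job gives the robot as it stands. Calls block until the motion is done:
- arm.movep(position, orientation): joint-space move of the TCP to a pose.
- arm.line_to(position, velocity=0.15, ori=None): straight line of the TCP; ori=None keeps the orientation; velocity is the mean speed in m/s.
- arm.move_j(angles): joint-space move.
- arm.move_gripper(opening, effort=None): opening from 0.0 (shut) to 1.0 (fully open); effort is the grip in N (None keeps the last); returns when the fingers have stopped.
- arm.pause(seconds).
- arm.ik(position, orientation): joint angles nearest the present ones, or None.
- imaging.snapshot(name): name is "scene" or "side" or "wrist"; returns the picture (420x560x3 uint8, blue, green, red); there is no depth.
- imaging.camera_info(name): a dict with "fx", "fy", "cx", "cy" (pixels), "R" (3x3) and "t" (3): a world point X has camera coordinates R X + t; the wrist camera has in their place "T_tool_cam" (4x4, takes a point from camera to tool coordinates, whose origin is the TCP and whose axes are the flange's). Camera axes: x right, y down, z forward; pixel columns grow to the right and rows downward; lengths in m; the calibration is good to about 2 mm. A picture is of the moment at which its call begins: read the wrist's pose just before it. camera_info takes no time and is no camera call.
A pose or a line that the arm cannot do raises arm.MotionError and nothing moves.
- finish_job(): hands the job in; it is judged then, once.
Trained networks look in the newest picture that a camera, given by its name, has taken for a name from the list of things; names that differ only in an ending like _2 or _b are one class to them, and where a whole thing is asked for, a point or a joint stands for the part that bears it (a point fixed in the world has none). Each returns a list of dicts, best first, with "confidence" (0 to 1); they miss things now and then, are a little off and sometimes report something else, mostly with a low value. They report only what shows in the picture. A call takes as long as a camera call.
- imaging.trace(camera, thing): "mask" (420x560 bool, what is visible of it) and "box" ([left, top, right, bottom] in pixels, round what is visible of it).
- imaging.mark_of(camera, thing): "point" ([column, row] in pixels: a listed point, or the origin of a listed thing).
Readings, each from a call of its own:
- arm.get_time(): time.
- arm.get_joint_positions(): joint angles.
- arm.get_dq(): joint speeds.
- arm.get_effort(): joint torques, N m.
- arm.get_tool_pos(): TCP position.
- arm.get_eef_rot(): TCP orientation.
- arm.get_ft_force(): force on the tool from outside, world axes, zero at the start.
- arm.get_wrist_torque(): the same for the moment, N m.
- arm.get_opening(): opening from 0.0 (shut) to 1.0 (fully open).
- arm.get_finger_force(): force on a finger pad.
Only numpy, scipy, OpenCV 4.12 (cv2) and the standard library are available. Lean on these libraries where they do the work, as an engineer would, in place of code of your own. Each camera call takes 0.05 s, during which the arm holds its last target. There are 200 camera calls.

TASK

Slide the banded mug along the worktop, without lifting it off or tipping it, in between the coffee machine's two feet until it stands centred under the spout, on the ring on the drip plate. Do it gently, without ramming the machine with the mug. Then press the red brew button on top of the machine all the way down, let go, and leave the jars and the lemon where they are.

Things in the scene. Friction and masses are not known exactly. Their poses are not given: they have to be found in the camera images.
- mug: Cream mug with a green-blue band, 97 mm high, loose, 0.17 to 0.33 kg. Origin on its underside, local z up. Its round body (78 mm across, nearly cylindrical) is centred on local (0, +0.0155). The handle points along local -y, 24 mm wide in x, out to y = -0.055, 18 to 88 mm high; at the start it points away from the machine's front, within about 40 degrees.
- mug_axis (a point): The point on the mug's underside on the axis of its round body, mug local (0, 0.0155, 0).
- machine: Black and grey single-cup coffee machine, fixed, 144 mm wide, 245 mm high. Origin on the worktop straight below the spout; local -x is its open front, z up. Two low feet (25 mm high, 22 mm wide, local x = -0.02 to the column) leave a gap of 100 mm (y -0.05 to +0.05), which ends at the column, x = +0.055. Overhang: brew head from x = -0.02 back, underside 125 mm, nozzle end 114 mm, top 210 mm high.
- spout_mark (a point): Point on the worktop straight below the spout (the machine's origin), where the mug's axis shall stand: centre of a dark ring 86 mm across on the steel drip plate, which is flush with the worktop (no step). Keep the arm clear of a wall cabinet on the right: it hangs 0.49 m above the worktop, where x > 0.52 and y < -0.06.
- brew_button_top (a point): Centre of the top of the red round push button (36 mm across) on the brew head, at the machine's local (0.012, 0); pressed straight down. Behind it, from local x = 0.055, the column, a capsule cover and a water tank reach 245 mm above the worktop.
- brew_button (a joint): Travel of the button in m: 0 is up, 0.006 is all the way down (takes 5 N); it springs back when released.
- honey_jar: Honey jar with black lid, 63 mm across, 94 mm high, bystander; origin under its centre.
- olive_jar: Dark green jar with pale lid, 74 mm across, 137 mm high, bystander; origin under its centre.
- rice_jar: Clear jar of rice with grey lid, 91 mm across, 185 mm high, bystander; origin under its centre.
- spice_jar: Small spice jar with brown lid, 44 mm across, 96 mm high, bystander; origin under its centre.
- lemon: Yellow lemon, 71 x 53 x 51 mm, bystander; origin under its centre.

How it is judged:
By the outcome, as a careful person would: the job done as asked, in the order asked, and still so for the second after the job is handed in, with the robot touching nothing.
It also fails if it takes over 64 s, if anything falls off the work surface, if the arm or the gripper's body presses on something with over 40 N, if the wrist force passes 120 N, or if a joint passes its speed limit or range.

## Working session

There is one attempt and no reset: what is moved stays moved. The work goes in short steps, each a Python script; the robot and the scene stay as the last script left them, time stands still between calls to the robot, and variables do not carry over. Pictures are saved under pics/ and viewed, at most 10 in all, crops included, and the job is handed in when it is done.

```bash
mkdir -p pics; ls; python3 - <<'E'
from station import arm, imaging
import cv2, numpy as np
for c in ("scene","side"):
    im=imaging.snapshot(c); cv2.imwrite(f"pics/{c}0.png",im)
    i=imaging.camera_info(c); print(c,i["fx"],i["cx"],i["cy"],(-np.array(i["R"]).T@i["t"]).round(3))
    for n in ("mug","mug_axis","machine","spout_mark","brew_button_top","honey_jar","olive_jar","rice_jar","spice_jar","lemon"):
        r=imaging.mark_of(c,n); print(n,[(np.round(q["point"],1).tolist(),round(q["confidence"],2)) for q in r[:2]])
print(arm.get_eef_rot(),arm.get_time())
E
```

```text
pics
station.py
scene 431.42591991513683 279.81378102911265 209.6644446834501 [-0.258 -0.617  1.061]
mug [([253.0, 241.7], 0.75)]
mug_axis [([261.7, 240.6], 0.85)]
machine [([282.4, 214.1], 0.56)]
spout_mark [([284.0, 215.0], 0.73)]
brew_button_top [([284.2, 162.4], 0.45)]
honey_jar [([256.0, 187.5], 0.54)]
olive_jar [([224.4, 212.1], 0.44), ([252.3, 188.2], 0.34)]
rice_jar [([253.6, 188.3], 0.93)]
spice_jar [([347.4, 309.2], 0.79)]
lemon [([324.8, 323.2], 0.86), ([254.4, 242.3], 0.73)]
side 442.7810120666063 291.2589906013285 217.6212426441204 [0.244 1.124 0.758]
mug [([300.1, 281.6], 0.79)]
mug_axis [([297.6, 286.0], 0.71)]
machine []
spout_mark [([240.6, 278.7], 0.71)]
brew_button_top [([231.3, 206.4], 0.56), ([198.6, 322.3], 0.29)]
honey_jar [([217.4, 362.0], 0.62)]
olive_jar [([264.6, 330.1], 0.92)]
rice_jar []
spice_jar [([335.7, 211.0], 0.55)]
lemon [([356.3, 217.2], 0.76)]
[ 7.07099802e-01  7.07113759e-01 -1.17673445e-05 -4.20179781e-05] 1.1
```

View pics/scene0.png

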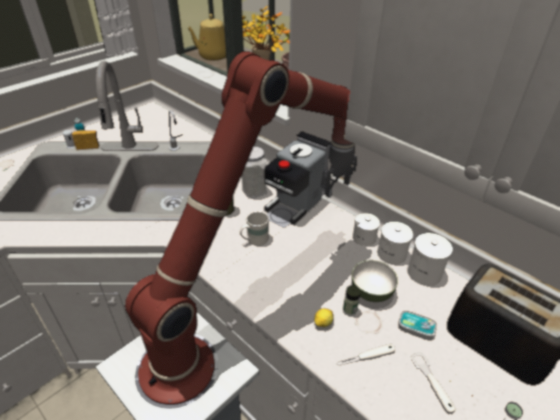

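View pics/side0.png

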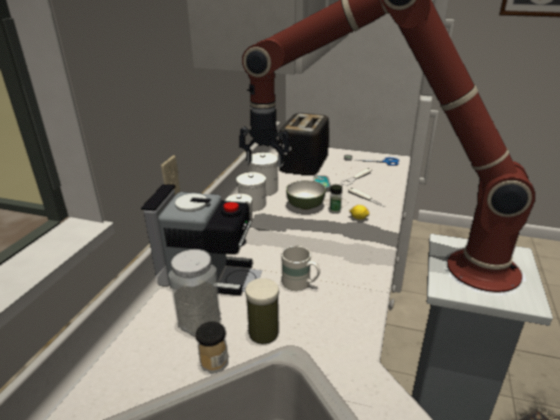

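```bash
cat > h.py <<'E'
from station import arm, imaging
import cv2, numpy as np
from scipy.spatial.transform import Rotation as Ro
def ray(c,p,z=0.):
    i=imaging.camera_info(c);R=np.array(i["R"]);o=-R.T@np.array(i["t"])
    d=R.T@np.array([(p[0]-i["cx"])/i["fx"],(p[1]-i["cy"])/i["fy"],1]);return o+d*(z-o[2])/d[2]
def proj(c,X):
    i=imaging.camera_info(c);q=np.array(i["R"])@np.array(X)+np.array(i["t"])
    return np.array([i["fx"]*q[0]/q[2]+i["cx"],i["fy"]*q[1]/q[2]+i["cy"]])
E
python3 - <<'E'
from h import *
for c,d in dict(scene=dict(mug=[253,241.7],axis=[261.7,240.6],spout=[284,215],mach=[282.4,214.1],rice=[253.6,188.3],honey=[256,187.5],olive=[224.4,212.1],spice=[347.4,309.2],lemon=[324.8,323.2]),
 side=dict(mug=[300.1,281.6],axis=[297.6,286],spout=[240.6,278.7],honey=[217.4,362],olive=[264.6,330.1],spice=[335.7,211],lemon=[356.3,217.2])).items():
    for n,p in d.items(): print(c,n,ray(c,p).round(3)[:2])
print(ray("scene",[284.2,162.4],.216),ray("side",[231.3,206.4],.216))
E
```

```text
scene mug [0.47  0.205]
scene axis [0.496 0.187]
scene spout [0.652 0.227]
scene mach [0.651 0.235]
scene rice [0.686 0.431]
scene honey [0.696 0.428]
scene olive [0.504 0.4  ]
scene spice [ 0.47 -0.21]
scene lemon [ 0.384 -0.194]
side mug [0.484 0.198]
side axis [0.486 0.218]
side spout [0.645 0.232]
side honey [0.584 0.519]
side olive [0.517 0.399]
side spice [ 0.468 -0.217]
side lemon [ 0.392 -0.194]
[0.67335587 0.25127913 0.216     ] [0.66338209 0.21751101 0.216     ]
```

The mug, with its handle toward the robot, stands in front of the machine (mug at scene 257,230 and side 297,268). The ring is at about (284,215) and the red button at (284,165). The olive, rice and honey jars are to the machine's left. Next I'll look from above with the wrist camera.

```bash
python3 - <<'E'
from h import *
i=imaging.camera_info("wrist");T=np.array(i["T_tool_cam"]);print(T.round(3),i["fx"])
arm.movep([0.50,0.2,0.40],arm.get_eef_rot())
p,q=arm.get_tool_pos(),arm.get_eef_rot();np.savez("w0.npz",p=p,q=q)
im=imaging.snapshot("wrist");cv2.imwrite("pics/w0.png",im)
Rt=Ro.from_quat(q).as_matrix()@T[:3,:3];o=np.array(p)+Ro.from_quat(q).as_matrix()@T[:3,3]
def r(px,z=0):
    d=Rt@np.array([(px[0]-i["cx"])/i["fx"],(px[1]-i["cy"])/i["fy"],1]);return o+d*(z-o[2])/d[2]
for n,z in (("mug",0),("mug_axis",0),("spout_mark",0),("machine",0),("brew_button_top",.216)):
    for m in imaging.mark_of("wrist",n)[:1]: print(n,np.round(m["point"],1),m["confidence"],r(m["point"],z).round(3))
for c in("scene","side"):
    imaging.snapshot(c)
    for n,z in (("mug",0),("mug_axis",0),("spout_mark",0),("machine",0),("brew_button_top",.216)):
        for m in imaging.mark_of(c,n)[:1]: print(c,n,np.round(m["point"],1),round(m["confidence"],2),ray(c,m["point"],z).round(3))
print(arm.get_time(),p,q)
a=cv2.imread("pics/scene0.png")[110:270,200:360];b=cv2.imread("pics/side0.png")[170:330,140:340]
cv2.imwrite("pics/crop.png",np.hstack([cv2.resize(a,(355,480),interpolation=2)if 0 else cv2.resize(a,(352,352),interpolation=2),cv2.resize(b,(440,352),interpolation=2)]))
E
```

```text
[[-0.    -0.963 -0.268  0.068]
 [ 1.    -0.     0.     0.001]
 [-0.    -0.268  0.963 -0.142]
 [ 0.     0.     0.     1.   ]] 357.36580318846876
mug [265.1 139.4] 0.85 [0.483 0.21  0.   ]
mug_axis [276.  143.1] 0.6 [0.499 0.205 0.   ]
spout_mark [372.7 121.2] 0.88 [0.642 0.237 0.   ]
machine [376.4 122.4] 0.76 [0.648 0.235 0.   ]
brew_button_top [459.3 134.9] 0.84 [0.665 0.236 0.216]
scene mug [250.9 243.8] 0.87 [0.458 0.202 0.   ]
scene mug_axis [261.  242.6] 0.64 [0.487 0.181 0.   ]
scene spout_mark [280.7 215.7] 0.59 [0.64  0.233 0.   ]
scene machine [283.9 213.9] 0.69 [0.656 0.232 0.   ]
scene brew_button_top [283.1 162.2] 0.49 [0.672 0.255 0.216]
side mug [299.6 283.1] 0.88 [0.484 0.205 0.   ]
side mug_axis [294.3 284.6] 0.91 [0.496 0.215 0.   ]
side spout_mark [238.5 274.4] 0.62 [0.657 0.216 0.   ]
side machine [241.  279.6] 0.85 [0.642 0.236 0.   ]
side brew_button_top [231.8 204.3] 0.58 [0.667 0.207 0.216]
3.1583 [0.5006638  0.19826632 0.39885506] [ 7.08106589e-01  7.06104538e-01 -1.18238817e-03  2.03687111e-04]
```

View pics/w0.png

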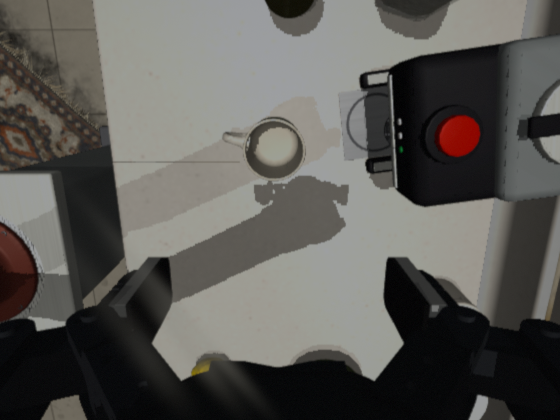

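View pics/crop.png

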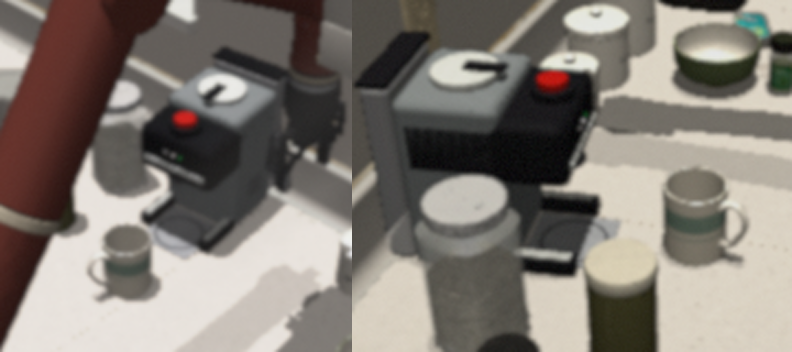

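The wrist view shows the mug's rim at about (276,147) with the handle tip at (227,137). The foot ends are at about (363,80) and (368,165), the drip plate edge at x≈342, and the button at (459,135). I'll enlarge it for precise points.

```bash
python3 - <<'E'
import cv2
im=cv2.imread("pics/w0.png")[55:215,215:415]
im=cv2.resize(im,(800,640),interpolation=cv2.INTER_CUBIC)[0:600]
for k in range(0,200,20):
    cv2.putText(im,str(215+k),(k*4,10),0,.35,(0,0,255));cv2.line(im,(k*4,12),(k*4,18),(0,0,255),1)
for k in range(0,150,20):
    cv2.putText(im,str(55+k),(0,k*4+4),0,.35,(0,0,255))
cv2.imwrite("pics/z.png",cv2.convertScaleAbs(im,alpha=1.3,beta=30))
E
```

```text
(no output)
```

View pics/z.png

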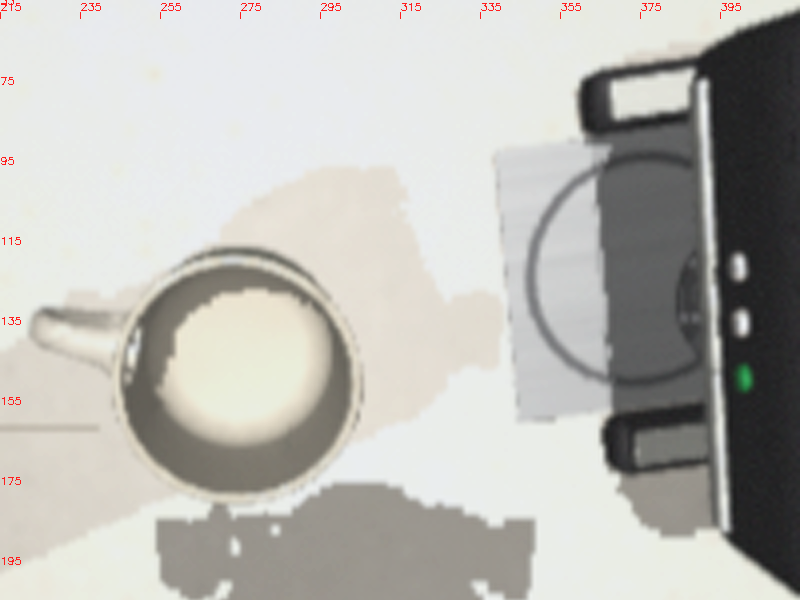

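```bash
cat >> h.py <<'E'
def wray(px,z,p,q):
    i=imaging.camera_info("wrist");T=np.array(i["T_tool_cam"]);R=Ro.from_quat(q).as_matrix()
    d=R@T[:3,:3]@np.array([(px[0]-i["cx"])/i["fx"],(px[1]-i["cy"])/i["fy"],1]);o=np.array(p)+R@T[:3,3]
    return (o+d*(z-o[2])/d[2])[:2]
E
python3 - <<'E'
from h import *
from scipy.optimize import least_squares
w=np.load("w0.npz");f=lambda u,v,z:wray([215+u/4,55+v/4],z,w["p"],w["q"])
ring=np.array([f(*a,0) for a in [(528,272),(640,152),(630,384),(560,190),(557,350),(590,163),(590,375)]])
s=least_squares(lambda c:np.linalg.norm(ring-c,axis=1)-.043,[.65,.23]);print("ring",s.x,s.fun.round(4))
ang=lambda a,b:np.degrees(np.arctan2(*(b-a)[::-1]))
print("plate edge yaw",ang(f(519,420,0),f(497,150,0))-90)
a,b=f(604,443,.025),f(578,105,.025);print("feet",a,b,"yaw",ang(a,b)-90,np.linalg.norm(b-a),(a+b)/2)
im=cv2.imread("pics/w0.png").astype(int);m=(im[...,2]>150)&(im[...,1]<80);m[:, :400]=0
v,u=np.nonzero(m);c=[(u.min()+u.max())/2,(v.min()+v.max())/2];
for z in(.21,.222): print("button",c,np.ptp(u),wray(c,z,w["p"],w["q"]))
rim=np.array([f(*a,.097) for a in [(113,375),(362,375),(238,505),(150,464),(330,464),(150,290)]])
s=least_squares(lambda c:np.linalg.norm(rim-c[:2],axis=1)-c[2],[.5,.2,.039]);print("mug",s.x,s.fun.round(4))
t=f(34,325,.08);print("handle tip",t,"dist",np.linalg.norm(t-s.x[:2]),"dir",ang(s.x[:2],t))
E
```

```text
ring [0.6470727  0.23509323] [-0.0001 -0.0014 -0.0003  0.0002 -0.0003  0.0007 -0.0001]
plate edge yaw 7.3342536035035835
feet [0.63018183 0.17439014] [0.61379916 0.29150449] yaw 7.9632109001044 0.11825465190934646 [0.62199049 0.23294731]
button [np.float64(445.0), np.float64(129.0)] 8 [0.65386033 0.24085731]
button [np.float64(445.0), np.float64(129.0)] 8 [0.64834429 0.24177065]
mug [0.49752765 0.20671072 0.03866924] [ 0.0002 -0.0002  0.0004 -0.0006  0.0001  0.0001]
handle tip [0.43233547 0.22272929] dist 0.0671313366475898 dir 166.1951600973207
```

```bash
cat >> h.py <<'E'
S=np.array([.6460,.2348]);YAW=np.radians(7.5);ax=np.array([np.cos(YAW),np.sin(YAW)])
def tool(psi,tilt):  # tool z forward-down along heading psi, camera to the rear
    h=np.array([np.cos(psi),np.sin(psi),0]);u=np.array([0,0,1.])
    z=np.sin(tilt)*h-np.cos(tilt)*u;x=-np.cos(tilt)*h-np.sin(tilt)*u
    return Ro.from_matrix(np.c_[x,np.cross(z,x),z]).as_quat(),z
def tcp(axis,psi,tilt,r=.060,zg=.055):
    q,z=tool(psi,tilt);g=np.r_[np.array(axis)-r*np.array([np.cos(psi),np.sin(psi)]),zg]
    return g+.019*z,q,z
E
python3 - <<'E'
from h import *
M=np.array([.4975,.2067]);psi=np.radians(-13.8)
for t in(20,30,40):
    for c in(M,S-.09*ax,S):
        p,q,z=tcp(c,psi,np.radians(t));print(t,p.round(3))
        for d in(0,.11):
            j=arm.ik(p-d*z,q);print(d,None if j is None else np.round(j,2))
E
```

```text
20 [0.446 0.219 0.037]
0 [-0.4   0.7  -0.39  2.25  1.56  0.52 -0.85]
0.11 [-0.72  0.42 -0.03  2.24  0.84  0.41 -0.18]
20 [0.505 0.236 0.037]
0 [-0.77  0.72  0.23  2.1   0.83  0.15 -0.1 ]
0.11 [-0.66  0.48 -0.03  2.09  0.72  0.45  0.  ]
20 [0.594 0.248 0.037]
0 [-0.59  0.77  0.07  1.87  0.67  0.32  0.16]
0.11 [-0.54  0.58 -0.08  1.88  0.62  0.53  0.21]
30 [0.448 0.219 0.039]
0 [-0.88  0.72  0.18  2.34  2.12  0.38 -1.54]
0.11 [-0.97  0.46  0.12  2.36  1.38  0.42 -0.85]
30 [0.508 0.235 0.039]
0 [-0.2   0.87 -0.77  2.17  1.72  0.97 -0.92]
0.11 [-0.93  0.51  0.19  2.22  1.22  0.37 -0.6 ]
30 [0.597 0.247 0.039]
0 [-0.89  0.83  0.46  1.98  1.03  0.07 -0.33]
0.11 [-0.81  0.58  0.17  2.02  1.    0.37 -0.26]
40 [0.451 0.218 0.04 ]
0 [-0.89  0.78  0.06  2.41  2.13  0.69 -1.67]
0.11 None
40 [0.51  0.234 0.04 ]
0 [-0.88  0.79  0.16  2.26  2.1   0.55 -1.54]
0.11 [-1.12  0.59  0.28  2.33  1.71  0.48 -1.22]
40 [0.6   0.246 0.04 ]
0 [-1.    0.89  0.53  2.06  2.36  0.22 -1.75]
0.11 [-1.07  0.66  0.43  2.15  1.61  0.32 -0.99]
```

```bash
python3 - <<'E'
from h import *
M=np.array([.4975,.2067]);psi=np.radians(-13.8)
ok=False
for t in(25,20,30):
    p,q,z=tcp(M,psi,np.radians(t))
    for up in(.30,.26,.22):
        a=p-.10*z;b=a.copy();b[2]=up
        if arm.ik(b,q) is not None and arm.ik(a,q) is not None: ok=True;break
    if ok:break
print(t,up,a,b)
arm.movep(b,q);print(np.round(arm.get_joint_positions(),2))
try:
    arm.line_to(a,.15)
    print(np.round(arm.get_joint_positions(),2),arm.get_tool_pos().round(4) if hasattr(arm.get_tool_pos(),'round') else arm.get_tool_pos())
    cv2.imwrite("pics/side1.png",imaging.snapshot("side"));cv2.imwrite("pics/w1.png",imaging.snapshot("wrist"))
    v=np.hstack([cv2.resize(cv2.imread("pics/side1.png")[150:350,190:450],(400,308)),cv2.resize(cv2.imread("pics/w1.png"),(400,308))]);cv2.imwrite("pics/v1.png",v)
except arm.MotionError as e: print(e)
print(arm.get_time())
E
```

```text
25 0.3 [0.405988   0.2291775  0.12841093] [0.405988  0.2291775 0.3      ]
[-0.6   0.16 -0.24  2.05  0.6   0.81  0.11]
[-0.79  0.45 -0.02  2.3   1.2   0.41 -0.6 ] [0.4066 0.2293 0.1287]
5.1917
```

View pics/v1.png

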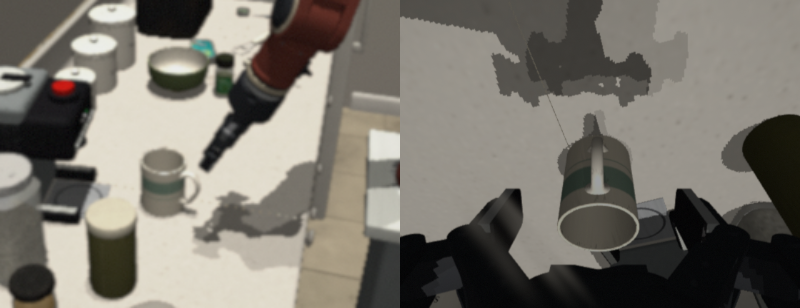

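The gripper stands behind and above the handle. In the wrist view (right half) the handle, at x≈597, is centred between the fingers at about 520 and 680. I'll advance, grip gently and check.

```bash
python3 - <<'E'
from h import *
M=np.array([.4975,.2067]);psi=np.radians(-13.8)
p,q,z=tcp(M,psi,np.radians(25))
f=lambda s:print(s,np.round(arm.get_tool_pos(),4),np.round(arm.get_ft_force(),1),round(arm.get_opening(),3),np.round(arm.get_finger_force(),1),arm.get_time(),np.round(arm.get_joint_positions(),2))
f("pre")
arm.line_to(p,.08);f("at")
arm.move_gripper(0.0,effort=35);f("grip")
np.savez("g.npz",p=p,q=q,M=M)
cv2.imwrite("pics/w2.png",imaging.snapshot("wrist"));cv2.imwrite("pics/s2.png",imaging.snapshot("side"))
cv2.imwrite("pics/v2.png",np.hstack([cv2.resize(cv2.imread("pics/s2.png")[180:320,200:382],(400,308)),cv2.resize(cv2.imread("pics/w2.png"),(400,308))]))
E
```

```text
pre [0.4065 0.2294 0.1289] [-0.7  0.4 -0. ] 1.001 0.0 5.1917 [-0.79  0.45 -0.02  2.3   1.2   0.41 -0.6 ]
at [0.447  0.2193 0.0381] [ 0.9  0.6 -0. ] 1.003 0.0 6.5917 [-0.73  0.68  0.02  2.3   1.86  0.35 -1.21]
grip [0.447  0.2191 0.0379] [-1.5 -1.1  2.8] 0.181 33.8 7.2417 [-0.73  0.68  0.02  2.3   1.86  0.36 -1.21]
```

View pics/v2.png

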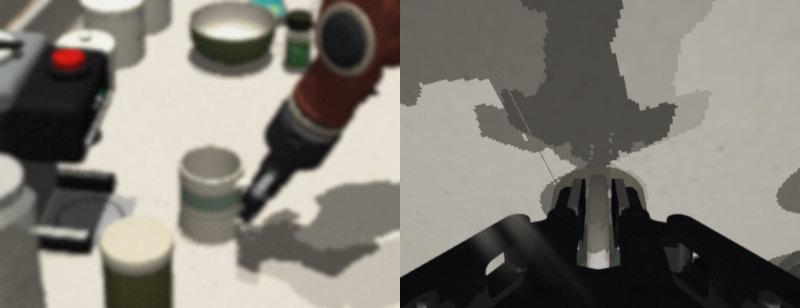

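The handle is held between the pads (opening 0.18) and the mug stands upright at side-crop (210,195). Now I'll slide it into line with the gap, then straight in.

```bash
python3 - <<'E'
from h import *
g=np.load("g.npz");p,M=g["p"],g["M"]
f=lambda s:print(s,np.round(arm.get_tool_pos(),4),np.round(arm.get_ft_force(),1),round(arm.get_opening(),3),arm.get_time(),np.round(arm.get_joint_positions(),2))
for s in(-.09,-.06,-.04):
    arm.line_to(p+np.r_[S+s*ax-M,0],.04);f(s)
for c in("scene","side"):
    cv2.imwrite(f"pics/{c}3.png",imaging.snapshot(c))
    for n in("mug_axis","mug","spout_mark"):
        for m in imaging.mark_of(c,n)[:1]: print(c,n,ray(c,m["point"]).round(3),round(m["confidence"],2))
print("expected",S-.04*ax)
cv2.imwrite("pics/v3.png",np.hstack([cv2.resize(cv2.imread("pics/scene3.png")[130:270,210:350],(400,400),interpolation=2),cv2.resize(cv2.imread("pics/side3.png")[180:320,190:330],(400,400),interpolation=2)]))
E
```

```text
-0.09 [0.5043 0.2342 0.0378] [-8.1 -1.9 10.5] 0.184 9.025 [-0.78  0.72  0.18  2.15  1.56  0.22 -0.86]
-0.06 [0.5347 0.2391 0.0379] [-5.7 -1.3  8.5] 0.186 9.925 [-0.73  0.73  0.16  2.08  1.36  0.23 -0.63]
-0.04 [0.5552 0.2419 0.0379] [-2.8 -0.3  5.7] 0.185 10.575 [-0.68  0.74  0.1   2.03  1.28  0.27 -0.51]
scene mug [0.573 0.223 0.   ] 0.73
scene spout_mark [0.645 0.238 0.   ] 0.56
side mug_axis [0.602 0.236 0.   ] 0.64
side mug [0.59  0.234 0.   ] 0.89
side spout_mark [0.643 0.221 0.   ] 0.74
expected [0.60634221 0.22957895]
```

View pics/v3.png

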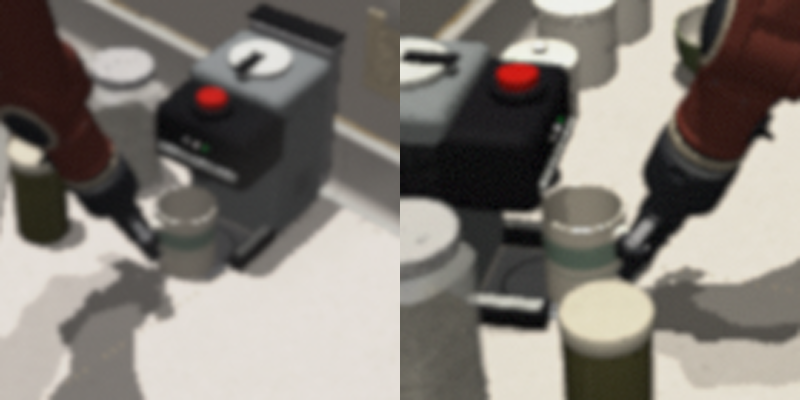

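The mug is upright at the mouth of the gap with the feet clear on both sides (mug base at scene-crop 195,270). I'll slide it the rest of the way in small steps.

```bash
python3 - <<'E'
from h import *
g=np.load("g.npz");p,M=g["p"],g["M"]
for s in(-.03,-.02,-.01,0.):
    arm.line_to(p+np.r_[S+s*ax-M,0],.03);F=np.array(arm.get_ft_force());print(s,np.round(arm.get_tool_pos(),4),F.round(1),round(arm.get_opening(),3))
    if np.hypot(*F[:2])>18: print("stop");break
arm.pause(.3)
T=p+np.r_[S-M,0]
print("err",np.array(arm.get_tool_pos())-T,np.array(arm.get_ft_force()).round(1))
for c in("scene","side"):
    cv2.imwrite(f"pics/{c}4.png",imaging.snapshot(c))
    for n in("mug_axis","mug","spout_mark"):
        for m in imaging.mark_of(c,n)[:1]: print(c,n,ray(c,m["point"]).round(3),round(m["confidence"],2))
cv2.imwrite("pics/v4.png",np.hstack([cv2.resize(cv2.imread("pics/scene4.png")[130:270,210:350],(400,400),interpolation=2),cv2.resize(cv2.imread("pics/side4.png")[180:320,190:330],(400,400),interpolation=2)]))
print(arm.get_time())
E
```

```text
-0.03 [0.565  0.2432 0.0379] [-4.4  0.4  5.6] 0.183
-0.02 [0.575  0.2446 0.0379] [-4.2 -0.4  6.9] 0.18
-0.01 [0.5849 0.2459 0.0379] [-4.8  0.6  5.3] 0.183
0.0 [0.5948 0.2473 0.0379] [-4.6 -0.1  5.7] 0.186
err [-6.87608903e-04  6.29560493e-05  1.52102871e-04] [-3.3  0.8  5.4]
scene mug_axis [0.642 0.22  0.   ] 0.61
scene mug [0.609 0.24  0.   ] 0.63
scene spout_mark [0.641 0.232 0.   ] 0.83
side mug_axis [0.639 0.235 0.   ] 0.62
side mug [0.623 0.239 0.   ] 0.8
side spout_mark [0.648 0.225 0.   ] 0.76
13.6083
```

View pics/v4.png

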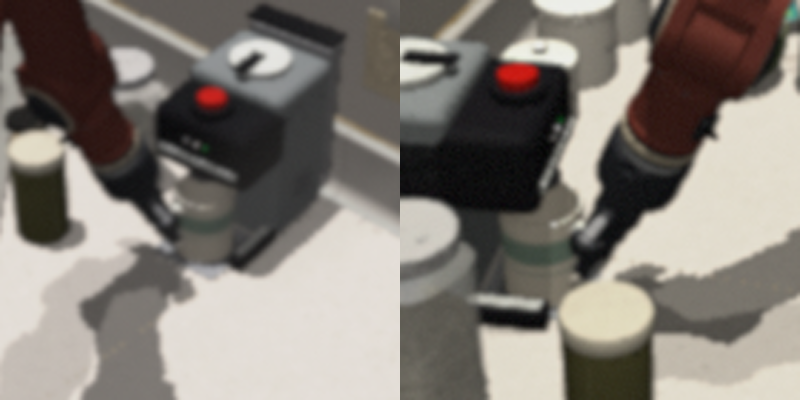

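The mug stands between the feet under the brew head (scene-crop 205,225). I'll let go, back off and check from the wrist.

```bash
python3 - <<'E'
from h import *
g=np.load("g.npz");p,q,M=g["p"],g["q"],g["M"];z=Ro.from_quat(q).as_matrix()[:,2]
arm.move_gripper(1.0);print(np.round(arm.get_ft_force(),1))
T=p+np.r_[S-M,0]
arm.line_to(T-.08*z,.08)
P=T-.08*z+np.array([-.09,0,.10])
arm.line_to(P,.15)
w=arm.get_tool_pos();wq=arm.get_eef_rot();np.savez("w5.npz",p=w,q=wq)
im=imaging.snapshot("wrist");cv2.imwrite("pics/w5.png",im);print(w,arm.get_time())
for n in("mug_axis","mug","spout_mark"):
    for m in imaging.mark_of("wrist",n)[:1]: print(n,m["point"],wray(m["point"],0,w,wq),round(m["confidence"],2))
cv2.imwrite("pics/w5r.png",cv2.resize(cv2.rotate(im,cv2.ROTATE_180),(800,600),interpolation=2))
E
```

```text
[-0.2  0.7 -0.2]
[0.47297488 0.25477444 0.20972832] 16.5333
mug_axis [458.4, 80.3] [0.51457558 0.40917177] 0.74
mug [299.7, 205.1] [0.62505173 0.24331959] 0.96
```

View pics/w5r.png

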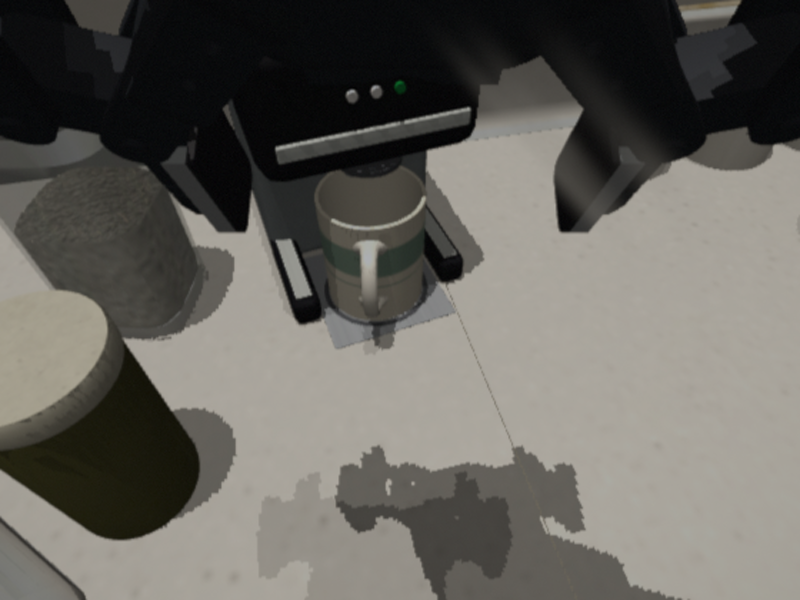

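The mug stands on the ring, whose dark edge shows around the base at (327..428, 300), with both feet clear and the handle to the front. I'll measure the offset numerically from the mug mask.

```bash
cat > chk.py <<'E'
from h import *
from scipy.optimize import least_squares
w=np.load("w5.npz");p,q=w["p"],w["q"];i=imaging.camera_info("wrist");T=np.array(i["T_tool_cam"]);R=Ro.from_quat(q).as_matrix()
def pr(X):
    c=((np.array(X)-p)@R-T[:3,3])@T[:3,:3];return np.c_[i["fx"]*c[:,0]/c[:,2]+i["cx"],i["fy"]*c[:,1]/c[:,2]+i["cy"]]
m=imaging.trace("wrist","mug")[0];mk=m["mask"];print(m["confidence"],m["box"])
a=np.linspace(0,2*np.pi,200);C=np.c_[np.cos(a),np.sin(a)]
# the picture is upside down: base = small rows; side edges below the rim
rows=np.arange(205,235,3)
L=[np.nonzero(mk[r])[0].min() for r in rows];Rr=[np.nonzero(mk[r])[0].max() for r in rows]
col=[c for c in range(265,330,4)];top=[np.nonzero(mk[:,c])[0].min() for c in col]
def pred(c):
    P=np.vstack([pr(np.c_[c[:2]+c[2]*C,np.full(200,z)]) for z in(0.,.097)]).astype(np.float32)
    h=cv2.convexHull(P)[:,0];k=np.zeros((420*4,560*4),np.uint8);cv2.fillPoly(k,[np.round(h*4).astype(int)],1)
    l=[np.nonzero(k[4*r+2])[0] for r in rows];return np.array([x.min()/4 for x in l]),np.array([x.max()/4 for x in l]),np.array([np.nonzero(k[:,4*c+2])[0].min()/4 for c in col])
keep=np.array([abs(c-299)>14 for c in col])
for c in((*S,.039),(*S,.038)):
    l,r,t=pred(np.array(c));print("L",(L-l).round(1),"R",(Rr+1-r).round(1),"base",(top-t)[keep].round(1))
# ring centre as a picture-independent check
print("S px",pr([[*S,0],[*(S+.01*ax),0],[*(S+.01*np.array([-ax[1],ax[0]])),0]]).round(1))
E
python3 chk.py
```

```text
0.94 [262.4, 193.9, 344.0, 301.7]Traceback (most recent call last):
  File "chk.py", line 18, in <module>
    l,r,t=pred(np.array(c));print("L",(L-l).round(1),"R",(Rr+1-r).round(1),"base",(top-t)[keep].round(1))
                                                          ~~^~
TypeError: can only concatenate list (not "int") to list
```

```bash
sed -i 's/(Rr+1-r)/(np.array(Rr)+1-r)/;s/(L-l)/(np.array(L)-l)/;s/(top-t)/(np.array(top)-t)/' chk.py; python3 chk.py
```

```text
0.94 [262.4, 193.9, 344.0, 301.7]
L [4.2 3.5 3.  2.  1.5 1.5 1.8 1.  1.  1.2] R [-0.8 -0.8 -0.2  0.2  0.8  0.2  0.8  0.2 -0.2 -0.8] base [ 5.8  4.2  3.8  3.   3.   1.8  2.   1.8 -1. ]
L [3.2 2.5 2.  1.  0.5 0.5 0.8 0.  0.  0.2] R [0.2 0.2 0.8 1.  1.5 1.  1.5 1.  0.8 0.2] base [ 3.5  3.   3.   2.2  2.2  1.   1.   0.2 -6.2]
S px [[296.2 219.2]
 [299.  224.8]
 [304.2 217. ]]
```

```bash
cat > rad.py <<'E'
import io,contextlib
with contextlib.redirect_stdout(io.StringIO()):
    exec(open("chk.py").read())
g=cv2.cvtColor(cv2.imread("pics/w5.png"),cv2.COLOR_BGR2GRAY)
r=np.arange(.028,.054,.0015);print("r mm ",(r*1e3).round().astype(int))
for d in(-80,-60,-45,-30,-15,15,30,45,60,80):
    t=YAW+np.pi+np.radians(d);uv=pr(np.c_[S+r[:,None]*[np.cos(t),np.sin(t)],0*r]).astype(np.float32)
    print("%4d"%d,cv2.remap(g,uv[:,:1],uv[:,1:],cv2.INTER_LINEAR)[:,0])
E
python3 rad.py
```

```text
r mm  [28 30 31 32 34 36 37 39 40 42 43 45 46 48 49 51 52 54]
 -80 [83 82 82 81 79 69 64 51 31 29 47 68 62 66 54 27  5  5]
 -60 [ 83  83  83  82  82  83  90  96  76  73  99 128 134 135 135 133 132 134]
 -45 [ 83  82  83  83  82  83  90  93  80  73  91 124 136 136 135 134 133 132]
 -30 [ 66  64  61  62  68  77  88  89  73  66  84 106 114 119 121 119 118 121]
 -15 [56 53 58 67 72 71 66 51 33 30 43 59 70 73 73 73 71 83]
  15 [ 72  73  73  72  71  71  74  78  78  73  93 126 132 132 133 131 129 156]
  30 [ 70  69  70  69  68  68  68  62  57  68  94 125 132 133 134 134 134 133]
  45 [ 69  69  68  67  67  65  66  63  55  43  56  95 127 131 132 132 132 132]
  60 [ 68  68  67  66  65  63  59  54  41  39  56  71  75  96 124 133 133 133]
  80 [68 68 68 67 65 64 63 56 38 30 43 53 53 53 54 58 60 38]
```

The ring shows at 41–42 mm radius all round, so the mark estimate holds to 1 mm. The mug base is centred within about 1–2 mm. Now the button.

```bash
python3 - <<'E'
from h import *
arm.move_gripper(0.0,effort=30)
q0=arm.get_eef_rot();p=np.array(arm.get_tool_pos())
arm.line_to(p+[0,0,.14],.2)
q,_=tool(YAW,0.);B=S+.012*ax
arm.movep([*B,.32],q);print(np.round(arm.get_joint_positions(),2),np.round(arm.get_tool_pos(),4))
arm.line_to([*B,.235],.1);arm.pause(.2)
F0=np.array(arm.get_ft_force());print(F0.round(1),np.round(arm.get_tool_pos(),4));zc=.235;hit=None
while zc>.198:
    zc-=.001;arm.line_to([*B,zc],.03);F=arm.get_ft_force()[2]-F0[2];zt=arm.get_tool_pos()[2]
    if F>1 or hit: 
        hit=hit or zt;print(round(zc,3),round(zt,4),round(F,1))
    if F>14:break
arm.pause(.4);print("held",arm.get_ft_force()[2]-F0[2],arm.get_tool_pos())
arm.line_to([*B,.30],.1);arm.pause(.2);print(np.round(arm.get_ft_force(),1),arm.get_time())
E
```

```text
[-0.2   0.67 -0.38  1.1   0.24  1.41  1.16] [0.6564 0.2379 0.319 ]
[-0.8 -0.4 -0.7] [0.6582 0.2365 0.2358]
0.231 0.2313 1.8
0.23 0.2302 3.7
0.229 0.2292 3.3
0.228 0.2282 3.8
0.227 0.2272 5.4
0.226 0.2263 5.9
0.225 0.2262 7.5
0.224 0.2262 11.4
0.223 0.2261 12.9
0.222 0.226 17.1
held 17.373168319633525 [0.65810267 0.23653125 0.2259959 ]
[0.8 0.2 0.6] 25.3083
```

The button travelled 6 mm to its hard stop and was released. I'll back away, confirm nothing else moved, and hand in.

```bash
python3 - <<'E'
from h import *
from station import finish_job
w=np.load("w5.npz");p=w["p"];arm.line_to([.62,.23,.36],.15);arm.movep(p+[0,0,.05],w["q"]);arm.line_to(p,.1);arm.pause(.3)
im=imaging.snapshot("wrist");a=cv2.cvtColor(im,6);b=cv2.cvtColor(cv2.imread("pics/w5.png"),6)
pp,q=arm.get_tool_pos(),arm.get_eef_rot();print("pose diff",np.round(pp-p,4),Ro.from_quat(q).as_euler("xyz")-Ro.from_quat(w["q"]).as_euler("xyz"))
r=lambda g:np.float32(g[185:300,255:350])
print("mug shift px",cv2.phaseCorrelate(r(b),r(a)))
s0=cv2.imread("pics/side0.png");imaging.snapshot("side")
for n in("honey_jar","olive_jar","spice_jar","lemon"):
    for m in imaging.mark_of("side",n)[:1]: print(n,np.round(m["point"],1))
print(arm.get_time());print(finish_job())
E
```

```text
pose diff [0.0002 0.0001 0.0005] [-0.00080266  0.00057357 -0.00038039]
mug shift px ((-0.2745445657743346, -0.8919421334234912), 0.6653267823987536)
honey_jar [214.8 364. ]
olive_jar [264.5 332.1]
spice_jar [243.  280.2]
lemon [353.3 218.1]
28.175
the job is handed in; nothing more can be done
None
```

The mug was slid in by its handle and stands on the ring, within about 1–2 mm of centre. The brew button then went down its full 6 mm and was released, and the job was handed in at about 28 s. The honey jar, olive jar and lemon showed no movement; I didn't get a usable final check on the rice and spice jars, but the arm did not go near the spice jar or touch the rice jar.

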